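# Stamp the square coasters on the sliding carrier

### The job

Stamp both square coaster piles on the sliding carrier of the hand press, first the one on the handle's side and then the other: slide the carrier by its handle until the pile is centred under the stamp, push the stamp knob down gently until you feel the sprung pad land on the pile and give a few millimetres (the piles differ in height; do not bottom the spring), then pull the knob back up until it clicks home. Leave the second pile centred under the raised stamp. The pad must come down on nothing else, and the crockery around the press stays where it is.

Things in the scene. Friction and masses are not known exactly. Their poses are not given: they have to be found in the camera images.
- press: Hand press, fixed: dark wood base 300 x 355 x 12 mm, grey column (y 155 to 200 mm) and a grey arm 46 mm wide reaching along -y over the carrier, underside 125 and top 153 mm above the counter. Origin on the counter under the stamp's vertical axis; x and y run along the carrier's slides. The carrier's centre runs +-55 mm in x and y from the axis, friction about 2.5 N.
- carrier: Plywood deck 170 x 170 mm, top 48 mm above the counter, on x-y slides; stays where left. Origin at counter height under its centre, axes as the press's. Piles of 62 mm cork coasters: square at (+40,-40) and (-40,+40) mm, round (already stamped) at (+40,+40) and (-40,-40). Each pile stands 2 to 26 mm above the deck, unknown and different each time.
- handle (a point): Middle of the carrier's upright round dark wooden handle (30 mm diameter, from 60 to 104 mm above the counter), which stands on a tongue 150 mm to the -y side of the deck's centre. This point is 85 mm above the counter.
- first (a point): Centre of the square pile on the handle's side (+40, -40 mm on the deck), at the height of the deck's top, not of the pile's top.
- second (a point): Centre of the other square pile (-40, +40 mm on the deck), at the height of the deck's top, not of the pile's top.
- pad: Round black stamp pad, 44 mm diameter, under the press arm, on the ram. Origin at the centre of its underside, 96 mm above the counter when the ram is home. It is sprung: it gives up into the ram, 2.5 N per mm, and bottoms after 12 mm (30 N).
- knob (a point): Middle of the stamp's dark wooden knob above the arm: round, 42 mm diameter, 42 mm high (221 to 263 mm above the counter when the ram is home; this point at 242 mm). It slides straight up and down with the pad.
- ram (a joint): Travel of the ram (knob and pad) downwards in m: 0 = fully up, home, held by a click detent (about 8 N to break in the first 13 mm or to pass on the way back); 0.062 = lowest. It has about 2 N friction, is balanced and stays where it is left.
- teacup: White tea cup, 72 mm wide, 50 mm high, beside the press; leave alone. Origin under its centre.
- saucer: White saucer, 150 mm wide, 18 mm high; leave alone. Origin under its centre.
- tumbler: Glass tumbler, 72 mm wide, 110 mm high; leave alone. Origin under its centre.
- spoon: White china spoon, 150 mm long, lying before the press; leave alone.
- pitcher: Brown stoneware pitcher, 116 mm wide, 135 mm high; leave alone. Origin under its centre.
- mug: White mug, 84 mm wide, 90 mm high; leave alone. Origin under its centre.

How it is judged:
By the outcome, as a careful person would: the job done as asked, in the order asked, and still so for the second after the job is handed in, with the robot touching nothing.
It also fails if it takes over 72 s, if anything falls off the work surface, if the arm or the gripper's body presses on something with over 40 N, if the wrist force passes 120 N, or if a joint passes its speed limit or range.

### The arm

A 6-joint arm with a two-finger parallel gripper is mounted at the origin on the work surface. World frame = base frame: x ahead of the robot, y to its left, z up, the work surface at z = 0. Lengths are in m, angles in rad, forces in N, time in s.
With the tool pointing down it reaches from about 0.325 to 0.775 m from the base axis. Payload 5.5 kg.
Tool frame: the origin (TCP) lies midway between the tips of the shut fingers; the grasp point (between the pads) lies 19 mm behind it; z points along the fingers, y is the line along which they close (so a half turn about z gives the same grasp; the last joint's range is limited). The gripper opens to 85 mm and grips with 20 to 120 N. Pads are 22 mm wide; open, the fingers measure 114 mm over their backs; the gripper's body (76 mm by 85 mm) begins 54 mm behind the grasp point. The pads swing forward as they close: fully open they stand 13 mm farther back than shut.
Start: joints at [1.214, 0.091, 1.231, -0, 1.82, -0.057], TCP at [0.177, 0.573, 0.231] pointing down, gripper open.
Joint ranges: [-2.87, 2.87], [-0.86, 2.18], [0.17, 2.46], [-1.51, 4.65], [0.06, 2.69], [-2.65, 2.65]. Speed limits (rad/s): [2.57, 2.57, 3.01, 3.14, 3.14, 3.14].

### API

Orientations are given as [roll, pitch, yaw] about the fixed x, y, z axes, in that order (R = Rz(yaw) Ry(pitch) Rx(roll)).
In Python, from plant import move_ptp, move_linear, move_j, gripper_to, dwell, ik, get_state, capture, IKError, close_job gives the robot as it stands. Calls block until the motion is done:
- move_ptp(position, orientation): joint-space move of the TCP to a pose.
- move_linear(position, rate=0.15, orientation=None, threshold=None): straight line of the TCP; orientation=None keeps the orientation; rate is the mean speed in m/s. With threshold (N) it stops when the force on the tool has changed by that much, and returns True; else False.
- move_j(angles): joint-space move.
- gripper_to(opening): finger opening in m; the grip force is fixed at half the most; returns when the fingers have stopped.
- dwell(seconds).
- ik(position, orientation): joint angles nearest the present ones, or None.
- get_state(): the state.
- capture(name): name is "scene" or "top" or "wrist"; returns a dict with "pixels" (400x640x3 uint8, red, green, blue), "depth" (400x640 float32, m along the optical axis (not along the pixel's ray), 0 where there is no reading), "K" (3x3 intrinsics, pixels), "xyz" and "orientation" of the camera in the world. Camera axes: x right, y up, looking along -z (the intrinsics and any distortion apply to the point x, -y, -z); pixel columns grow to the right and rows downward; lengths in m; the calibration is good to about 2 mm. The wrist camera is an equidistant fisheye: a pixel r from the principal point sees the ray r / f radians off the axis. A picture is of the moment at which its call begins.
A pose or a line that the arm cannot do raises IKError and nothing moves.
- close_job(): hands the job in; it is judged then, once.
The state is a dict: "clock": time; "q": joint angles; "dq": joint speeds; "joint_efforts": joint torques, N m; "tool_pos": TCP position; "tool_rot": TCP orientation; "ft_force": force on the tool from outside, world axes, zero at the start; "wrist_torque": the same for the moment, N m; "width": finger opening in m; "grasp_force": force on a finger pad.
Only numpy, scipy, OpenCV 4.12 (cv2) and the standard library are available. Lean on these libraries where they do the work, as an engineer would, in place of code of your own. Each camera call takes 0.05 s, during which the arm holds its last target. There are 200 camera calls.

## Working session

There is one attempt and no reset: what is moved stays moved. The work goes in short steps, each a Python script; the robot and the scene stay as the last script left them, time stands still between calls to the robot, and variables do not carry over. Pictures are saved under pics/ and viewed, at most 10 in all, crops included, and the job is handed in when it is done.

```bash
ls && mkdir -p pics
cat > h.py <<'E'
import numpy as np, cv2
from scipy.spatial.transform import Rotation as R
from plant import *
def save(c,n): cv2.imwrite(f'pics/{n}.png',c['pixels'][:,:,::-1])
E
python3 - <<'E'
from h import *
for n in ['scene','top']:
    c=capture(n); save(c,n); np.savez(n,**c); print(n,c['K'],c['xyz'],c['orientation'],c.keys())
s=get_state(); print(s)
E
```

```text
pics
scene [[390.00099897   0.         315.5759562 ]
 [  0.         390.00099897 204.69545789]
 [  0.           0.           1.        ]] [1.35310475 0.49468357 1.08275895] [0.77691171 0.01817614 2.08218372] dict_keys(['pixels', 'depth', 'K', 'xyz', 'orientation'])
top [[461.52938703   0.         317.69026415]
 [  0.         461.52938703 200.49156046]
 [  0.           0.           1.        ]] [0.30620209 0.03965357 1.44091586] [ 2.13127183e-01 -1.41968820e-03 -1.51920213e+00] dict_keys(['pixels', 'depth', 'K', 'xyz', 'orientation'])
{'clock': 0.1, 'q': array([ 1.21428658e+00,  9.17608194e-02,  1.23179083e+00, -1.30787949e-05,
        1.81976245e+00, -5.66937957e-02]), 'dq': array([ 0.00195816, -0.0031459 , -0.00203672,  0.00068613, -0.0011561 ,
        0.00022431]), 'joint_efforts': array([ 2.77596628e-03, -4.60218287e+01, -4.19218683e+01,  7.69494250e-06,
        1.06953058e-02,  2.15483414e-05]), 'tool_pos': array([0.17712179, 0.57299991, 0.23026322]), 'tool_rot': array([-3.13987326e+00, -8.48821989e-05,  2.84177341e+00]), 'ft_force': array([-0.06492399, -0.91437762,  0.48908891]), 'wrist_torque': array([-0.01817095,  0.01824835, -0.00100054]), 'grasp_force': 0.0, 'width': 0.08548416429584448}
```

View pics/scene.png

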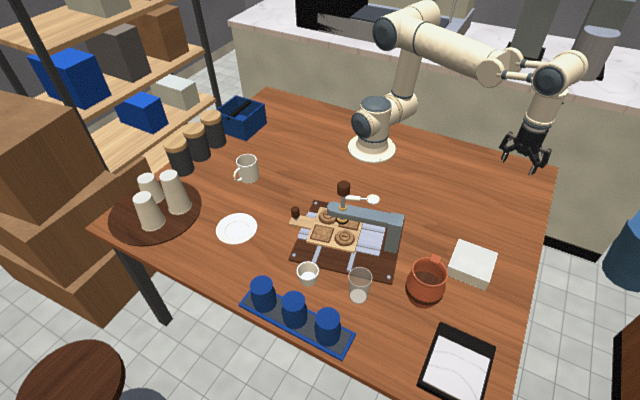

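View pics/top.png

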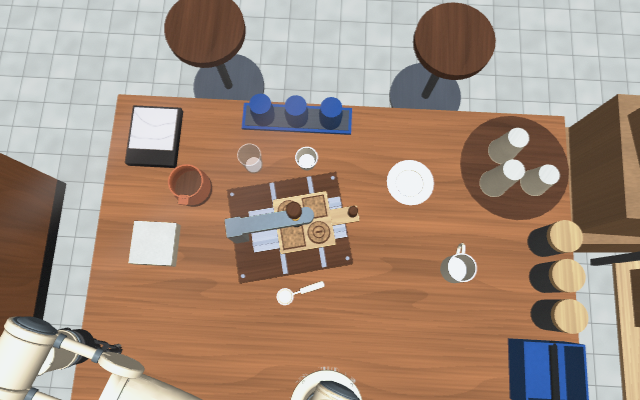

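The scene view shows the press at mid-picture, with its knob at (343,187) and its handle at (295,212). In the top view the knob is at (294,209), the handle at (352,212), and the square piles at about (315,205) and (292,237). The press's -y points to image right, which is close to world -y. I'll go closer with the wrist camera.

```bash
cat >> h.py <<'E'
def rays(c,uv,name):
    uv=np.atleast_2d(np.array(uv,float)); K=c['K']
    a=(uv[:,0]-K[0,2])/K[0,0]; b=(uv[:,1]-K[1,2])/K[1,1]
    if name=='wrist':
        r=np.hypot(a,b)+1e-12; d=np.c_[np.sin(r)*a/r,-np.sin(r)*b/r,-np.cos(r)]
    else: d=np.c_[a,-b,-np.ones_like(a)]
    return d@R.from_euler('xyz',c['orientation']).as_matrix().T
def onplane(c,uv,z,name):
    d=rays(c,uv,name); o=np.array(c['xyz']); return o+d*((z-o[2])/d[:,2])[:,None]
def tri(obs):
    A=np.zeros((3,3));b=np.zeros(3)
    for c,uv,n in obs:
        d=rays(c,uv,n)[0]; d/=np.linalg.norm(d); P=np.eye(3)-np.outer(d,d); A+=P; b+=P@c['xyz']
    p=np.linalg.solve(A,b); return p
E
python3 - <<'E'
from h import *
c=dict(np.load('top.npz')); s=dict(np.load('scene.npz'))
print('knob',onplane(c,(294,209),.263,'top'),tri([(c,(294,209),'top'),(s,(343,184),'scene')]))
h=onplane(c,(352,211),.104,'top')[0]
print('handle',h,tri([(c,(352,211),'top'),(s,(295,209),'scene')]))
k=onplane(c,(294,209),.263,'top')[0]
print('base corners',onplane(c,[(227,191),(337,173),(353,264),(240,283)],.012,'top'))
for i,p in enumerate([(k[0]-.06,k[1]+.03),(k[0]-.06,k[1]-.14)]):
    move_ptp([p[0],p[1],.46],[np.pi,0,np.pi/2]); dwell(.3)
    w=capture('wrist'); save(w,f'w{i}'); np.savez(f'w{i}',**w); print(get_state()['tool_pos'],w['xyz'],w['orientation'],w['K'][0])
print(get_state()['clock'])
E
```

```text
knob [[0.53506026 0.11149113 0.263     ]] [0.53497637 0.11389921 0.25855528]
handle [ 0.56882188 -0.0500186   0.104     ] [ 0.56969728 -0.04954963  0.09710349]
base corners [[ 0.63101698  0.34326339  0.012     ]
 [ 0.70849828 -0.00365626  0.012     ]
 [ 0.42113089 -0.06521621  0.012     ]
 [ 0.34579345  0.27686122  0.012     ]]
[0.4750177  0.14177194 0.45986095] [0.47493785 0.21977788 0.60239053] [-3.12217285e-01  7.93258846e-05  1.42769247e-03] [309.70691629   0.         319.22279784]
[ 0.47517245 -0.02758959  0.45999126] [0.47498287 0.05048086 0.60258683] [-3.12045203e-01 -2.65193926e-04  2.68725377e-03] [309.70691629   0.         319.22279784]
3.575
```

```bash
python3 -c "
import cv2,numpy as np
a=cv2.imread('pics/w0.png');b=cv2.imread('pics/w1.png')
cv2.imwrite('pics/w01.png',np.hstack([a,b])[:, :]) if 0 else cv2.imwrite('pics/wv.png',cv2.resize(np.vstack([a,b]),None,fx=.75,fy=.75))
"
```

```text
(no output)
```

View pics/wv.png

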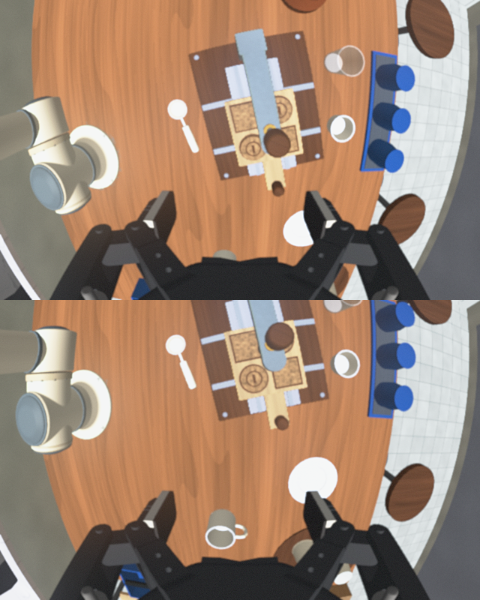

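The montage is at 0.75 scale. In w0 (top half) the knob is at about (368,188) and the handle at (370,250). In w1 (bottom half) the knob is at about (370,47) and the handle at (375,163). The base screws are visible, so I'll enlarge both and print blob positions.

Run:
```python
from h import *
a=cv2.imread('pics/w0.png')[30:275,245:445];b=cv2.imread('pics/w1.png')[0:245,245:445]
v=cv2.resize(np.hstack([a,b]),None,fx=2,fy=2,interpolation=cv2.INTER_CUBIC)
cv2.imwrite('pics/crop.png',v)
for n in ['w0','w1']:
    im=cv2.imread(f'pics/{n}.png'); hsv=cv2.cvtColor(im,cv2.COLOR_BGR2HSV)
    roi=np.zeros(im.shape[:2],np.uint8); roi[0:280,240:450]=1
    m=((hsv[...,2]>150)&(hsv[...,1]<60)&(roi>0)).astype(np.uint8)
    k,_,st,ce=cv2.connectedComponentsWithStats(m)
    print(n,'bright',[(st[i,4],ce[i].round(1).tolist()) for i in range(1,k) if 6<st[i,4]<80])
```

```text
w0 bright [(np.int32(39), [396.7, 48.4]), (np.int32(42), [261.4, 76.1]), (np.int32(17), [316.6, 135.1]), (np.int32(58), [391.1, 157.7]), (np.int32(33), [423.1, 207.6]), (np.int32(30), [301.4, 233.6])]
w1 bright [(np.int32(35), [429.7, 126.1]), (np.int32(33), [299.5, 152.4])]
```

View pics/crop.png

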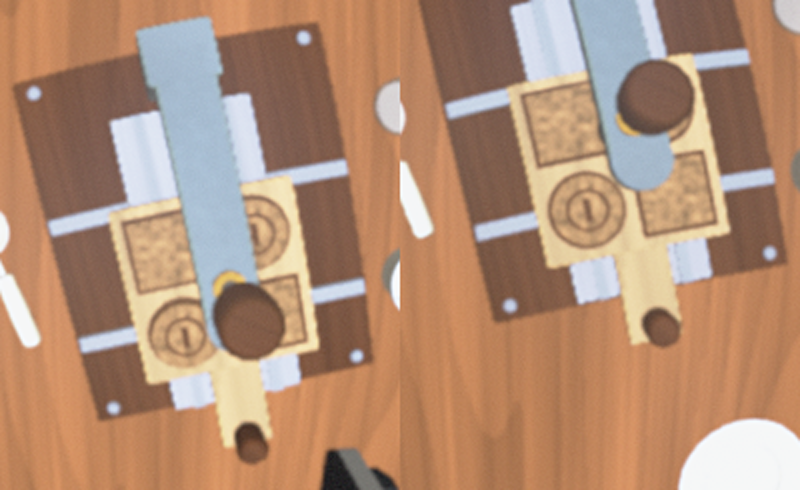

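The crop (w0 left, w1 right, 2x) shows all four base screws. In the right half the deck corners are at about (508,86), (690,55), (728,233) and (550,268), and both square piles are visible. Next I'll compute the geometry.

Run:
```python
from h import *
w0=dict(np.load('w0.npz'));w1=dict(np.load('w1.npz'))
sc=[(396.7,48.4),(261.4,76.1),(423.1,207.6),(301.4,233.6)]
S=onplane(w0,sc,.013,'wrist'); print('screws',S.round(4).tolist())
S1=onplane(w1,[(429.7,126.1),(299.5,152.4)],.013,'wrist'); print('w1 screws',S1.round(4).tolist())
print('tri screws z',tri([(w0,sc[2],'wrist'),(w1,(429.7,126.1),'wrist')]),tri([(w0,sc[3],'wrist'),(w1,(299.5,152.4),'wrist')]))
ex=(S[0]-S[1]+S[2]-S[3])[:2]; ey=(S[0]-S[2]+S[1]-S[3])[:2]
yx=np.arctan2(ex[1],ex[0]); yy=np.arctan2(ey[1],ey[0])-np.pi/2; print('yaw',yx,yy,'len',np.linalg.norm(ex)/2,np.linalg.norm(ey)/2)
def Rt(y): return np.array([[np.cos(y),-np.sin(y)],[np.sin(y),np.cos(y)]])
yaw=(yx+yy)/2; o=S.mean(0)[:2]-Rt(yaw)@[0,.0225]; print('yaw',yaw,'origin',o)
cs=np.array([(508,86),(690,55),(728,233),(550,268)],float)
D=onplane(w1,np.c_[(cs[:,0]-400)/2+245-.25,cs[:,1]/2-.25],.048,'wrist'); print('deck',D.round(4).tolist(),D.mean(0),[np.linalg.norm(D[i]-D[i-1]).round(4) for i in range(4)])
e=D[1]-D[0]+D[2]-D[3]; print('deckyaw',np.arctan2(e[1],e[0]))
for n,w in(('w0',w0),('w1',w1)):
    im=w['pixels'].astype(int); v=im.max(2)
    m=((v<125)&(im[...,0]-im[...,2]>10)).astype(np.uint8)
    m=cv2.morphologyEx(m,cv2.MORPH_OPEN,np.ones((5,5)))
    k,_,st,ce=cv2.connectedComponentsWithStats(m); print(n,[(st[i].tolist(),ce[i].round(1).tolist()) for i in range(1,k) if 60<st[i,4]<3000 and 240<ce[i][0]<450 and ce[i][1]<280])
    cv2.imwrite(f'pics/m{n}.png',m*255)
```

```text
screws [[0.6216, 0.3302, 0.013], [0.3661, 0.2728, 0.013], [0.6931, 0.0115, 0.013], [0.4381, -0.0457, 0.013]]
w1 screws [[0.6931, 0.0125, 0.013], [0.4375, -0.045, 0.013]]
tri screws z [0.69184358 0.01271754 0.01637951] [ 0.43792941 -0.04465891  0.01534737]
yaw 0.22081810878000807 0.2216110219560321 len 0.2615916926528775 0.32660806680865434
yaw 0.2212145653680201 origin [0.53463764 0.12026817]
deck [[0.439, 0.1594, 0.048], [0.6004, 0.194, 0.048], [0.6381, 0.0308, 0.048], [0.4762, -0.0054, 0.048]] [0.53842953 0.09468133 0.048     ] [np.float64(0.169), np.float64(0.1651), np.float64(0.1675), np.float64(0.1659)]
deckyaw 0.21550295296072805
w0 [([401, 161, 7, 11, 69], [403.8, 166.3]), ([352, 172, 26, 22, 300], [362.5, 180.0]), ([404, 183, 10, 32, 204], [408.2, 199.0]), ([363, 242, 13, 16, 149], [368.3, 248.5])]
w1 [([272, 0, 32, 45, 949], [288.1, 18.2]), ([378, 0, 23, 26, 474], [389.5, 12.5]), ([399, 0, 17, 24, 269], [406.8, 11.4]), ([396, 35, 15, 51, 410], [403.8, 58.4]), ([355, 45, 23, 22, 240], [363.7, 57.8]), ([409, 97, 9, 35, 189], [413.1, 114.2]), ([285, 122, 8, 11, 83], [288.6, 126.9]), ([288, 134, 9, 20, 144], [292.2, 142.9]), ([367, 155, 8, 10, 63], [370.3, 159.3])]
```

Run:
```python
from h import *
w0=dict(np.load('w0.npz'));w1=dict(np.load('w1.npz'));t=dict(np.load('top.npz'));s=dict(np.load('scene.npz'))
K=[(w0,(369.3,189.7),'wrist'),(w1,(372.5,47.7),'wrist')];H=[(w0,(370.8,250.8),'wrist'),(w1,(375,163.5),'wrist')]
k=tri(K);h=tri(H);print('knob',k,tri(K+[(t,(294,210),'top'),(s,(343.5,188),'scene')]));print('handle',h,tri(H+[(t,(352.5,211.5),'top'),(s,(295,212),'scene')]))
print('knob@.242',onplane(*K[0][:2],.242,'wrist'),onplane(*K[1][:2],.242,'wrist'))
print('handle@.085',onplane(*H[0][:2],.085,'wrist'),onplane(*H[1][:2],.085,'wrist'))
y=.2212;Rm=np.array([[np.cos(y),-np.sin(y)],[np.sin(y),np.cos(y)]])
print('deck centre from handle',h[:2]+Rm@[0,.15])
# depth-based check: knob top and handle top centroids in the top/wrist views
for n,c,win in(('w1',w1,(340,410,20,80)),('w0',w0,(340,400,160,220)),('w1h',w1,(355,395,145,180))):
    d=c['depth'];u,v=np.meshgrid(np.arange(640),np.arange(400));uv=np.c_[u.ravel(),v.ravel()]
    sel=(uv[:,0]>win[0])&(uv[:,0]<win[1])&(uv[:,1]>win[2])&(uv[:,1]<win[3]);uv=uv[sel]
    r=rays(c,uv,'wrist');fw=-R.from_euler('xyz',c['orientation']).as_matrix()[:,2]
    P=c['xyz']+r*(d.ravel()[sel]/(r@fw))[:,None]
    zt=.263 if n!='w1h' else .104
    q=P[abs(P[:,2]-zt)<.006]; print(n,len(q),q.mean(0),q.min(0),q.max(0))
```

```text
knob [0.53569964 0.11657011 0.24449826] [0.53566838 0.11602937 0.24309639]
handle [ 0.57333706 -0.05299346  0.07816514] [ 0.57170308 -0.05108923  0.08294004]
knob@.242 [[0.53623215 0.1158447  0.242     ]] [[0.5360149  0.11702771 0.242     ]]
handle@.085 [[ 0.57286949 -0.04950444  0.085     ]] [[ 0.5712403  -0.05162433  0.085     ]]
deck centre from handle [0.54042697 0.09335177]
w1 1005 [0.5340172  0.11481235 0.26190251] [0.51396251 0.09513972 0.25703084] [0.55550034 0.13640963 0.26520693]
w0 890 [0.53435319 0.11735979 0.26187198] [0.51546624 0.09515961 0.25701853] [0.55522238 0.13577325 0.26519519]
w1h 214 [ 0.57026248 -0.05003013  0.10290404] [ 0.556777   -0.06328186  0.09835781] [ 0.58439129 -0.03755621  0.1062443 ]
```

The measurements agree with each other:
- **Knob:** about (0.535, 0.116), triangulated z 0.244.
- **Handle:** about (0.5706, -0.0504), triangulated z 0.08.
- **Press yaw:** 0.221.
- **Deck sides:** about 167 mm.
- **Carrier in the press frame:** about (-1, -21) mm.

Next I'll grip the handle and slide. I use yaw 0.22 so the wrist camera stays clear of the knob.

```bash
cat >> h.py <<'E'
YAW=.2212; O=np.array([.5348,.1158]); RM=np.array([[np.cos(YAW),-np.sin(YAW)],[np.sin(YAW),np.cos(YAW)]])
W=lambda x,y,z: np.r_[O+RM@[x,y],z]          # press frame -> world
def pf(p): return RM.T@(np.array(p)[:2]-O)    # world -> press frame
DOWN=[np.pi,0,YAW]
def cloud(c,name):
    u,v=np.meshgrid(np.arange(640),np.arange(400)); r=rays(c,np.c_[u.ravel(),v.ravel()],name)
    fw=-R.from_euler('xyz',c['orientation']).as_matrix()[:,2]; d=c['depth'].ravel()
    P=c['xyz']+r*(d/(r@fw))[:,None]; P[d==0]=np.nan; return P
def slide(h0,h1):
    move_ptp(W(*h0,.20),DOWN); move_linear(W(*h0,.069),.15); gripper_to(.02)
    s=get_state(); print('grip',s['width'],s['grasp_force'],pf(s['tool_pos']),s['ft_force'].round(1))
    move_linear(W(*h1,.069),.06); dwell(.2); s=get_state()
    print('slid',pf(s['tool_pos']).round(4),s['ft_force'].round(1))
    gripper_to(.085); move_linear(W(*h1,.20),.2)
def look(n):
    move_ptp(W(-.08,-.12,.46),[np.pi,0,np.pi/2]); dwell(.2); w=capture('wrist'); np.savez(n,**w); save(w,n); return w
E
python3 - <<'E'
from h import *
w=dict(np.load('w1.npz')); P=cloud(w,'wrist')
L=np.c_[(P[:,:2]-O)@RM,P[:,2]]
for nm,c in(('first',(.04,-.04)),('second',(-.04,.04))):
    q=L[(abs(L[:,0]-c[0]+.0014)<.02)&(abs(L[:,1]-c[1]+.0207)<.02)&(L[:,2]<.09)]; print(nm,len(q),np.median(q[:,2]) if len(q) else None)
slide(pf([.5706,-.0504]),(-.04,-.11))
w=look('w2'); P=cloud(w,'wrist'); L=np.c_[(P[:,:2]-O)@RM,P[:,2]]
q=L[(abs(L[:,2]-.102)<.006)&(L[:,1]<-.07)&(L[:,1]>-.15)&(abs(L[:,0]+.04)<.04)]
print('handle now',len(q),(q.min(0)+q.max(0))/2,get_state()['clock'])
E
```

```text
first 429 0.04993596384508536
second 507 0.053324061648812315
grip 0.028464892484516897 59.270509919151664 [-0.00135783 -0.17013705] [-0.7 -0.4  3.7]
slid [-0.04   -0.1094] [ 1.5 -0.1  6.1]
handle now 256 [-0.03933251 -0.10966164  0.10117918] 10.825
```

The handle landed at (-39, -110) mm in the press frame, against a target of (-40, -110). I'll look at it before stamping.

Run:
```python
from h import *
im=cv2.imread('pics/w2.png'); cv2.imwrite('pics/w2c.png',cv2.resize(im[0:200,250:450],None,fx=3,fy=3,interpolation=cv2.INTER_CUBIC))
```

```text
(no output)
```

View pics/w2c.png

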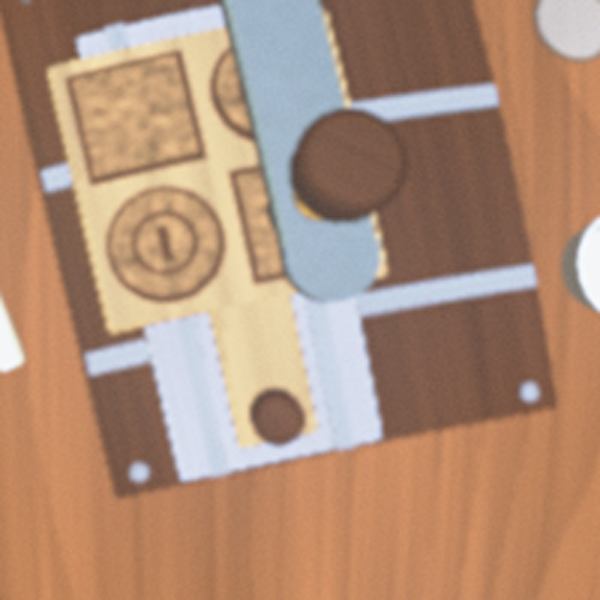

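The crop shows the deck with TL (48,70), BL (108,333) and BR (385,275), and the second pile's corners at (68,75), (184,52), (203,155) and (92,182). The first pile sits under the arm. I'll check these numerically, then stamp.

```bash
cat >> h.py <<'E'
def stamp():
    z0=.225; move_ptp(W(0,0,.33),DOWN); move_linear(W(0,0,z0),.12); gripper_to(.03); dwell(.1)
    s=get_state(); zs=s['tool_pos'][2]; print('grip',s['width'],s['grasp_force'],pf(s['tool_pos']),zs,s['ft_force'].round(1)); 
    if s['width']<.038: return print('no grip')
    move_linear(W(0,0,z0-.016),.04); dwell(.1); base=get_state()['ft_force'][2]; log=[]; hit=None; d=.016
    while d<.0605:
        d+=.001; move_linear(W(0,0,z0-d),.02); s=get_state(); f=s['ft_force'][2]-base
        log.append((round((zs-s['tool_pos'][2])*1e3,1),round(f,1)))
        if f>10: break
    print('base',base,log)
    move_linear(W(0,0,z0-.012),.05); move_linear(W(0,0,z0),.03); dwell(.1); s=get_state(); print('up',s['tool_pos'][2]-zs,s['ft_force'].round(1))
    print('overpull',move_linear(W(0,0,z0+.002),.02,threshold=15)); s=get_state(); print(s['tool_pos'][2]-zs,s['ft_force'].round(1))
    move_linear(W(0,0,z0),.02)
    gripper_to(.085); s=get_state(); move_linear(W(0,0,.33),.15); print(get_state()['clock'])
E
python3 - <<'E'
from h import *
w=dict(np.load('w2.npz')); g=lambda a:np.array(a,float)/3+[250,0]-.33
for nm,a,z in(('deck',[(48,70),(108,333),(385,275)],.048),('pile2',[(68,75),(184,52),(203,155),(92,182)],.053)):
    q=(onplane(w,g(a),z,'wrist')[:,:2]-O)@RM; print(nm,q.round(4).tolist(),q.mean(0),(q[0]+q[2])/2)
stamp()
w=look('w3')
P=cloud(w,'wrist'); L=np.c_[(P[:,:2]-O)@RM,P[:,2]]; q=L[(np.hypot(L[:,0],L[:,1])<.03)&(L[:,2]>.17)]; print('knob top',np.percentile(q[:,2],[50,90]))
E
```

```text
deck [[-0.1232, 0.1221], [-0.1244, -0.0442], [0.0431, -0.0447]] [-0.06815275  0.01106843] [-0.04003036  0.03870468]
pile2 [[-0.1119, 0.1141], [-0.0432, 0.1113], [-0.0465, 0.0464], [-0.1125, 0.0458]] [-0.07854254  0.07939967] [-0.07919996  0.08026243]
grip 0.04065594854665297 60.26791125303134 [0.00016187 0.00054732] 0.2254246308347702 [-1.4  3.7  2.7]
base 0.5336699318094079 [(np.float64(17.8), np.float64(0.6)), (np.float64(18.7), np.float64(1.8)), (np.float64(19.7), np.float64(0.6)), (np.float64(20.7), np.float64(0.7)), (np.float64(21.7), np.float64(1.6)), (np.float64(22.7), np.float64(0.6)), (np.float64(23.7), np.float64(1.4)), (np.float64(24.7), np.float64(0.7)), (np.float64(25.7), np.float64(0.4)), (np.float64(26.7), np.float64(1.2)), (np.float64(27.7), np.float64(0.7)), (np.float64(28.7), np.float64(0.4)), (np.float64(29.7), np.float64(0.7)), (np.float64(30.7), np.float64(1.3)), (np.float64(31.7), np.float64(0.5)), (np.float64(32.7), np.float64(0.8)), (np.float64(33.7), np.float64(0.7)), (np.float64(34.7), np.float64(0.9)), (np.float64(35.7), np.float64(0.9)), (np.float64(36.7), np.float64(0.6)), (np.float64(37.7), np.float64(0.9)), (np.float64(38.7), np.float64(0.4)), (np.float64(39.7), np.float64(1.5)), (np.float64(40.7), np.float64(0.3)), (np.float64(41.7), np.float64(0.4)), (np.float64(42.7), np.float64(1.1)), (np.float64(43.7), np.float64(0.5)), (np.float64(44.7), np.float64(1.2)), (np.float64(45.5), np.float64(1.2)), (np.float64(46.1), np.float64(2.9)), (np.float64(46.7), np.float64(4.7)), (np.float64(47.3), np.float64(5.6)), (np.float64(47.9), np.float64(7.9)), (np.float64(48.5), np.float64(9.7)), (np.float64(49.1), np.float64(11.1))]
up -0.0005860559902601259 [-0.1  4.6  2. ]
overpull False
0.0007274972572818561 [ 0.8  5.8 -0.4]
26.7083
knob top [0.26113784 0.26265692]
```

Run:
```python
from h import *
for n in('w2','w3'):
    w=dict(np.load(n+'.npz')); P=cloud(w,'wrist'); L=np.c_[(P[:,:2]-O)@RM,P[:,2]]
    q=L[(np.hypot(L[:,0],L[:,1])<.012)&(L[:,2]>.17)]; print(n,len(q),np.median(q[:,2]),q[:,2].mean())
    q=L[(abs(L[:,2]-.102)<.006)&(L[:,1]<-.07)&(L[:,1]>-.15)&(abs(L[:,0]+.04)<.04)]; print('handle',(q.min(0)+q.max(0))/2)
    q=L[(abs(L[:,0])<.015)&(abs(L[:,1]-.07)<.03)&(L[:,2]>.13)]; print('arm top',len(q),np.median(q[:,2]))
```

```text
w2 363 0.26294896801762196 0.26296020092985845
handle [-0.03933251 -0.10966164  0.10117918]
arm top 800 0.15296470064615258
w3 366 0.26200345674032904 0.26195248234405666
handle [-0.03940232 -0.11051964  0.10131274]
arm top 795 0.1529288373051878
```

The knob sits 1.0 mm below home, so I'll pull it firmly against its stop and release there without moving back down.

```bash
cat > fix.py <<'E'
s=open('h.py').read()
a=s.index("    print('overpull'"); b=s.index("    gripper_to(.085); s=get_state(); move_linear(W(0,0,.33)")
s=s[:a]+"    pull(z0)\n"+s[b:]
s+='''
def pull(z0):
    log=[]
    for i in range(1,9):
        move_linear(W(0,0,z0+.001*i),.02); s=get_state(); log.append((round(s['tool_pos'][2]*1e3,1),round(s['ft_force'][2],1)))
        if log[-1][1]<-10: break
    print('pull',log)
def knobz(w):
    P=cloud(w,'wrist'); L=np.c_[(P[:,:2]-O)@RM,P[:,2]]; q=L[(np.hypot(L[:,0],L[:,1])<.012)&(L[:,2]>.17)]; print('knob top',np.median(q[:,2]))
'''
open('h.py','w').write(s)
E
python3 fix.py
python3 - <<'E'
from h import *
move_ptp(W(0,0,.33),DOWN); move_linear(W(0,0,.226),.15); gripper_to(.03)
print(get_state()['width'],get_state()['ft_force'],get_state()['tool_pos'][2]); pull(.226)
gripper_to(.085); move_linear(W(0,0,.33),.2); knobz(look('w4')); print(get_state()['clock'])
E
```

```text
0.04059964085477197 [-0.61840153  2.10006564  4.39566051] 0.226950881196722
pull [(np.float64(227.3), np.float64(3.3)), (np.float64(227.6), np.float64(0.4)), (np.float64(228.3), np.float64(-0.5)), (np.float64(228.4), np.float64(-2.5)), (np.float64(228.5), np.float64(-7.1)), (np.float64(228.5), np.float64(-9.6)), (np.float64(228.6), np.float64(-13.0))]
knob top 0.26299539188521953
35.725
```

The knob is now fully home (0.2630, as at the start). Next is the second slide.

```bash
sed -i "s/z0-.016),.04)/z0-.030),.04)/; s/d=.016$/d=.030/" h.py
python3 - <<'E'
from h import *
slide((-.0395,-.110),(.04,-.19))
w=look('w5'); P=cloud(w,'wrist'); L=np.c_[(P[:,:2]-O)@RM,P[:,2]]
q=L[(abs(L[:,2]-.102)<.006)&(L[:,1]<-.15)&(L[:,1]>-.23)&(abs(L[:,0]-.04)<.04)]
print('handle',len(q),(q.min(0)+q.max(0))/2,get_state()['clock']); knobz(w)
cv2.imwrite('pics/w5c.png',cv2.resize(cv2.imread('pics/w5.png')[0:200,250:450],None,fx=3,fy=3,interpolation=cv2.INTER_CUBIC))
E
```

```text
grip 0.02831539727353449 59.539939407259226 [-0.0392308  -0.10998928] [-2.3  1.9  3.6]
slid [ 0.0401 -0.1897] [-2.   1.6  5.6]
handle 222 [ 0.03953766 -0.19014597  0.10191545] 43.6417
knob top 0.26294006037128465
```

View pics/w5c.png

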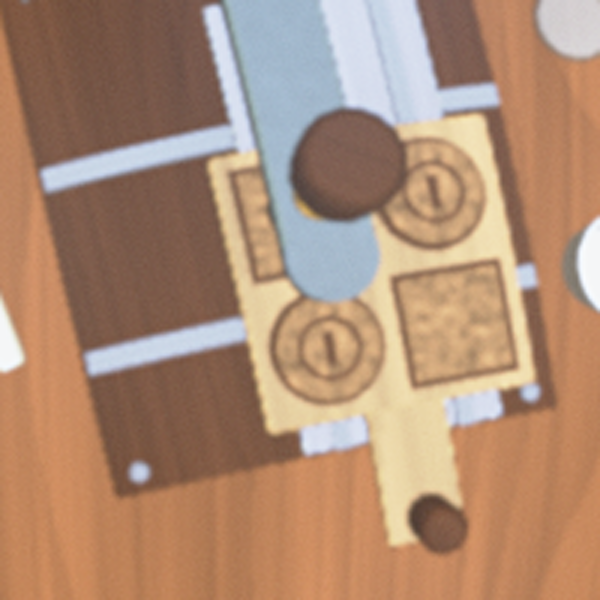

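The second pile is under the arm. Its left edge runs from (233,170) to (255,281), the same place the first pile's edge was. The deck corners are at (208,160), (485,115), (533,382) and (270,435). Now the second stamp.

Run:
```python
from h import *
w=dict(np.load('w5.npz')); q=(onplane(w,np.array([(208,160),(485,115),(533,382),(270,435)])/3+[250,0]-.33,.048,'wrist')[:,:2]-O)@RM
print('deck',q.round(4).tolist(),q.mean(0))
if np.hypot(*(q.mean(0)-[.04,-.04]))<.005:
    stamp(); w=look('w6'); knobz(w); P=cloud(w,'wrist'); L=np.c_[(P[:,:2]-O)@RM,P[:,2]]
    q=L[(abs(L[:,2]-.102)<.006)&(L[:,1]<-.15)&(L[:,1]>-.23)&(abs(L[:,0]-.04)<.04)]; print('handle',(q.min(0)+q.max(0))/2,get_state()['clock'])
```

```text
deck [[-0.0442, 0.0434], [0.1253, 0.0425], [0.1228, -0.1249], [-0.0442, -0.1255]] [ 0.03990721 -0.0411253 ]
grip 0.04096094787137103 60.27042205561884 [0.00015492 0.00054383] 0.22543825888863261 [-0.1  4.1  2.8]
base -0.9414281145818146 [(np.float64(31.8), np.float64(1.4)), (np.float64(32.6), np.float64(1.9)), (np.float64(33.6), np.float64(2.1)), (np.float64(34.6), np.float64(2.0)), (np.float64(35.6), np.float64(2.7)), (np.float64(36.6), np.float64(2.8)), (np.float64(37.5), np.float64(1.9)), (np.float64(38.5), np.float64(2.7)), (np.float64(39.6), np.float64(3.2)), (np.float64(40.5), np.float64(2.9)), (np.float64(41.6), np.float64(2.0)), (np.float64(42.3), np.float64(3.1)), (np.float64(42.8), np.float64(5.7)), (np.float64(43.4), np.float64(5.7)), (np.float64(44.0), np.float64(7.3)), (np.float64(44.6), np.float64(8.9)), (np.float64(45.2), np.float64(10.1))]
up -0.0005411693059872158 [-0.6  5.   2.1]
pull [(np.float64(225.4), np.float64(-0.9)), (np.float64(226.1), np.float64(-2.0)), (np.float64(226.2), np.float64(-4.3)), (np.float64(226.2), np.float64(-8.0)), (np.float64(226.2), np.float64(-11.1))]
56.0083
knob top 0.26295121056019033
handle [ 0.0398718  -0.18915748  0.10154991] 57.6917
```

Contact came at about 42 mm of travel and the pad gave about 3 mm. The knob is home and the carrier has not moved, so I'm handing in.

```bash
python3 -c "
from plant import *
print(close_job())"
```

```text
the job is handed in; nothing more can be done
None
```

Both square piles were stamped in order (pad gave about 4 mm, then 3 mm; after the first stamp the knob stopped 1 mm short and I pulled it home before sliding), and I handed in at about 58 s with the second pile centred to about 1 mm under the raised stamp; the crockery wasn't re-checked on camera.

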